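# Rinse the cup on the pump can

### The job

Rinse the aluminium cup on the green pump can: keeping it mouth down and square to the can's leaning spring pan, press the held cup's rim onto the middle of the pan with two strokes, each fully down to the stop and held there for a moment, letting the pan come all the way up in between; stop pushing as soon as you feel it bottom, so that the thin cup is not crushed. Then set the cup down (not dropped) mouth down, flat in the blue drain tray and let go, leaving everything else where it stands.

Things in the scene. Friction and masses are not known exactly. Their poses are not given: they have to be found in the camera images.
- cup: Loose plain aluminium cup, a straight cylinder 60 mm across and 105 mm tall, about 0.13 kg, walls 2.5 mm, standing mouth down (closed end up) on the table. Origin: centre of its open mouth (lowest point of the axis); z points up along the axis to the closed end.
- pump_can: Green metal pump can, 110 mm across, fixed on a pine wedge, its axis leaning 28 degrees from vertical roughly to the robot. Origin: centre of its base; z: the axis, up out of the can (leaning to the can's -x side). The brass neck with the spring pan is drawn out differently each time: the raised pan's face lies 150 to 170 mm from the origin along z; feel for it.
- pan (a joint): Travel of the spring pan along the can's -z: 0 up, 0.020 m fully down on its hard rubber stop. Round aluminium pan, 92 mm across, lip 4 mm high (inner radius 44 mm), nozzle 16 mm across and 5 mm high in its middle. The spring takes about 3 N to start, 10 N at the stop, and lifts the pan again by itself. More than 40 N between cup and pan crushes the cup.
- tray: Blue plastic drain tray, fixed to the table, 160 mm (x) by 170 mm (y), 18 mm high, walls 5 mm. Origin: centre of its underside; z up. The inner floor is 5 mm above the origin.
- sprayer: Bystander: clear plastic trigger sprayer with red head, 84 mm across, 200 mm tall. Origin: centre of its underside.
- wedge: Bystander: loose wooden wedge lying flat, 130 x 45 x 40 mm. Origin: centre of its underside.
- oil: Bystander: bottle with yellow cap, 68 mm across, 190 mm tall. Origin: centre of its underside.
- jar: Bystander: glass jar with steel lid, 72 mm across, 85 mm tall. Origin: centre of its underside.
- driver: Bystander: screwdriver lying flat, 190 mm long along its x. Origin: its middle, at table height.
- sockets: Bystander: steel socket set in an open hinged case, 130 x 240 mm, lid up to 145 mm at its far side. Origin: centre of its underside.
Things that resemble listed ones, but are neither listed nor needed, are in the scene too. Leave any purple look-alike of the cup alone.

How it is judged:
On the way, in this order (a step that is already met when the one before it is completed fails the run):
1. First stroke: the held cup, within 0.22 rad of the can's axis and 13 mm of it in x and y, has pressed the pan down at least 18.2 of 20 mm for 0.2 s, no finger on the can (value of joint pan above 0.0182 m and contact force between cup and pump_can above 3 N and contact force between the fingers and pump_can below 0.5 N and angle between the z axis of cup and the z axis of pump_can, either way round below 0.22 rad and contact force between the fingers and cup above 1 N and z of cup in the frame of pump_can above 0.12 m and angle between cup's own z axis and vertical below 1.2 rad and x of cup in the frame of pump_can between -0.013 and 0.013 m and y of cup in the frame of pump_can between -0.013 and 0.013 m), for 0.2 s.
2. The pan has come up again (within 3 mm of the top) (value of joint pan below 0.003 m), for 0.1 s.
3. Second stroke, like the first (all of step 1), for 0.2 s.
4. The cup is set mouth down into the tray while still held, its rim within 5 mm of the tray's floor (x of cup in the frame of tray between -0.05 and 0.05 m and y of cup in the frame of tray between -0.055 and 0.055 m and z of cup in the frame of tray below 0.01 m and angle between cup's own z axis and vertical below 0.12 rad and contact force between the fingers and cup above 0.5 N), for 0.04 s.
At the end, for the whole second after the job is handed in: The cup stands mouth down, upright within 0.12 rad, on the tray's floor (rim within 5 mm of it, axis within 50 mm in x and 55 mm in y of the tray's centre), released and at rest; the pan is up within 3 mm (x of cup in the frame of tray between -0.05 and 0.05 m and y of cup in the frame of tray between -0.055 and 0.055 m and z of cup in the frame of tray below 0.01 m and angle between cup's own z axis and vertical below 0.12 rad and value of joint pan below 0.003 m and linear speed of cup below 0.02 m/s and angular speed of cup below 0.2 rad/s and contact force between the fingers and cup below 0.1 N); the robot touches nothing.
It fails at once if the cup is crushed: more than 40 N between cup and pump can (contact force between cup and pump_can above 40 N).
It fails at once if another thing (sprayer, wedge, bottle, jar, screwdriver, socket case) is moved more than 20 mm (distance of any of sprayer, wedge, oil, jar, driver, sockets from where it was at the start of the episode above 0.02 m).
It also fails if it takes over 64 s, if anything falls off the work surface, if the arm or the gripper's body presses on something with over 40 N, if the wrist force passes 120 N, or if a joint passes its speed limit or range.

### The arm

A 6-joint arm with a two-finger parallel gripper is mounted at the origin on the work surface. World frame = base frame: x ahead of the robot, y to its left, z up, the work surface at z = 0. Lengths are in m, angles in rad, forces in N, time in s.
With the tool pointing down it reaches from about 0.25 to 0.775 m from the base axis. Payload 4 kg.
Tool frame: the origin (TCP) lies on the centre line of the jaws, within the pads' length; the fingertips stand robot.tips_ahead ahead of it and the grasp point (between the pads) lies 8 mm behind it (robot.tips_ahead is the distance from the TCP to the fingertips, in m); z points along the fingers, y is the line along which they close (so a half turn about z gives the same grasp; the last joint's range is limited). The gripper opens to 94 mm and grips with 3 to 60 N. Pads are 16 mm wide; open, the fingers measure 119 mm over their backs; the gripper's body (75 mm by 177 mm) begins 78 mm behind the grasp point.
Start: joints at [-1.416, 0.087, 1.371, -0, 1.684, -0.103], TCP at [0.14, -0.532, 0.217] pointing down, gripper open.
Joint ranges: [-3.1, 3.1], [-0.76, 2.03], [0.27, 2.55], [-1.08, 4.22], [0.17, 2.65], [-2.57, 2.57]. Speed limits (rad/s): [2.79, 2.79, 3.14, 3.14, 3.14, 3.14].

### API

Orientations are given as [roll, pitch, yaw] about the fixed x, y, z axes, in that order (R = Rz(yaw) Ry(pitch) Rx(roll)).
In Python, from bench import robot, snapshot, close_job, spotter gives the robot as it stands. The module is installed in compiled form; this text tells all that it offers.
- The arm moves only by the tool servo_tool, never from a script. Its argument "commands" is one flat list of numbers, 7 for each row, row after row: the shift along the tool's x, y, z in m, then the turn, a rotation vector about the tool's x, y, z in degrees, then the finger opening in m, from 0 to 0.094. In form: [x, y, z, ax, ay, az, grip, x, y, z, ax, ay, az, grip, ...]. A call has 1 to 10 rows; each row is the pose to reach, as a shift and turn from the pose commanded when the call began, along the tool's axes at that moment; what a row does not reach only later rows make up. A row lasts 1/8 s, in which the tool goes at most 62.5 mm and 10.7 degrees, less where a joint would pass 70% of its speed; a pose out of reach is approached as far as the arm can. A call with a gripper value outside its range is refused whole. The fingers move at their own pace and stop on an object; the grip force is fixed at half the most. Time passes only in rows, so rows that repeat a pose let the fingers close. It gives the time, the measured TCP pose, the force, the opening and the grip force at its end, in the units of the state.
- robot.get_obs(): the state, without advancing time (a new reading comes with each control period).
- snapshot(name): name is "scene" or "top" or "wrist"; returns a dict with "img" (400x640x3 uint8, blue, green, red), "camera_matrix" (3x3 intrinsics, pixels), "extrinsics" (4x4, takes a point from camera to world coordinates); the wrist camera has in their place "hand_eye" (4x4, takes a point from camera to tool coordinates, whose origin is the TCP and whose axes are the flange's). Camera axes: x right, y down, z forward; pixel columns grow to the right and rows downward; lengths in m; the calibration is good to about 2 mm. A picture is of the moment at which its call begins: read the wrist's pose just before it. There is no depth.
- close_job(): hands the job in; it is judged then, once.
Trained networks look in a picture, given as the dict that the camera call returned (one of the last four; its "shot" number tells which), for a name from the list of things; names that differ only in an ending like _2 or _b are one class to them, and where a whole thing is asked for, a point or a joint stands for the part that bears it (a point fixed in the world has none). Each returns a list of dicts, best first, with "conf" (0 to 1); they miss things now and then, are a little off and sometimes report something else, mostly with a low value. They report only what shows in the picture. A call takes as long as a camera call. They do not tell look-alikes from the thing itself.
- spotter.trace(name, picture): "region" (400x640 bool, what is visible of it) and "box" ([left, top, width, height] in pixels, round what is visible of it).
The state is a dict: "time": time; "joint_positions": joint angles; "qvel": joint speeds; "joint_torque": joint torques, N m; "tool_pos": TCP position; "ee_rot": TCP orientation; "wrist_force": force on the tool from outside, world axes, zero at the start; "wrist_torque": the same for the moment, N m; "width": finger opening in m; "finger_force": force on a finger pad.
Only numpy, scipy, OpenCV 4.12 (cv2) and the standard library are available. Lean on these libraries where they do the work, as an engineer would, in place of code of your own. Each camera call takes 0.05 s, during which the arm holds its last target. There are 200 camera calls.

## Working session

There is one attempt and no reset: what is moved stays moved. The work goes in short steps, Python scripts to look and compute and a tool call to move; the robot and the scene stay as the last step left them, time stands still between calls to the robot, and variables do not carry over. Pictures are saved under pics/ and viewed, at most 10 in all, crops included, and the job is handed in when it is done.

Besides the shell and the picture viewer there is one more tool, called after "Emit:" as name(argument=value, ...) on one line, values as JSON. servo_tool: Moves the arm, as the interface text tells. Its arguments: {"type":"object","properties":{"commands":{"type":"array","items":{"type":"number"}}},"required":["commands"]}

```bash
mkdir -p pics; cat > h.py <<'E'
import numpy as np, cv2
from scipy.spatial.transform import Rotation as R
from bench import robot, snapshot, close_job, spotter
def ray(s,uv):
    K=np.array(s["camera_matrix"]);E=np.array(s["extrinsics"])
    d=E[:3,:3]@np.linalg.inv(K)@np.array([uv[0],uv[1],1.]);return E[:3,3],d
def onz(s,uv,z):
    o,d=ray(s,uv);return o+d*(z-o[2])/d[2]
def proj(s,P):
    K=np.array(s["camera_matrix"]);E=np.linalg.inv(np.array(s["extrinsics"]))
    p=np.atleast_2d(P)@E[:3,:3].T+E[:3,3];p=p@K.T;return p[:,:2]/p[:,2:]
E
cat > a.py <<'E'
from h import *
o=robot.get_obs();print({k:np.round(v,3).tolist() for k,v in o.items()},robot.tips_ahead)
for c in("scene","top"):
    s=snapshot(c);cv2.imwrite(f"pics/{c}0.png",s["img"]);print(c,np.round(s["camera_matrix"],1).tolist(),np.round(s["extrinsics"],3).tolist())
    for n in("cup","pump_can","pan","tray","sprayer","wedge","oil","jar","driver","sockets"):
        for r in spotter.trace(n,s)[:3]:
            ys,xs=np.nonzero(r["region"]);print(n,round(r["conf"],2),np.array(r["box"]).tolist(),xs.mean().round(1),ys.mean().round(1),onz(s,(xs.mean(),ys.mean()),0).round(3))
E
python3 a.py
```

```text
{'time': 0.0, 'joint_positions': [-1.416, 0.088, 1.372, -0.0, 1.684, -0.103], 'qvel': [-0.0, -0.001, 0.001, -0.0, -0.001, 0.002], 'joint_torque': [-0.0, -34.017, -30.243, 0.072, 0.033, -0.0], 'tool_pos': [0.14, -0.531, 0.215], 'ee_rot': [-3.139, -0.0, 0.258], 'wrist_force': [-0.213, 0.06, -0.328], 'wrist_torque': [-0.02, 0.023, 0.005], 'finger_force': 0.0, 'width': 0.094} 0.011
scene [[504.1, 0.0, 312.9], [0.0, 504.1, 198.7], [0.0, 0.0, 1.0]] [[-0.624, 0.674, -0.397, 1.151], [0.782, 0.527, -0.334, 0.467], [-0.016, -0.519, -0.855, 1.316], [0.0, 0.0, 0.0, 1.0]]
cup 0.77 [233.0, 103.5, 20.1, 34.2] 244.0 120.9 [ 0.443 -0.423  0.   ]
cup 0.73 [257.6, 119.5, 23.5, 38.8] 269.4 135.6 [ 0.438 -0.314  0.   ]
pump_can 0.73 [290.7, 151.7, 59.6, 72.3] 319.2 189.8 [ 0.503 -0.052  0.   ]
pump_can 0.27 [232.6, 103.7, 20.4, 34.0] 244.4 120.6 [ 0.441 -0.423 -0.   ]
pan 0.71 [317.6, 155.3, 29.0, 26.1] 331.7 165.7 [ 0.407 -0.077  0.   ]
tray 0.88 [391.3, 211.8, 80.7, 71.9] 432.5 246.9 [0.455 0.324 0.   ]
tray 0.5 [375.1, 284.9, 52.7, 50.9] 398.1 308.6 [0.669 0.349 0.   ]
sprayer 0.95 [375.5, 284.9, 50.1
[... 801 characters left out ...]
p_can 0.58 [297.8, 178.9, 42.5, 55.6] 320.9 205.7 [0.573 0.005 0.   ]
pan 0.62 [300.5, 202.1, 35.3, 31.9] 317.5 216.6 [0.539 0.016 0.   ]
tray 0.86 [184.8, 214.6, 62.5, 60.1] 215.2 243.9 [0.451 0.329 0.   ]
tray 0.2 [300.6, 199.9, 34.5, 33.4] 317.6 216.3 [0.54  0.015 0.   ]
sprayer 0.93 [174.9, 137.5, 43.8, 41.5] 200.4 158.6 [0.718 0.387 0.   ]
sprayer 0.22 [277.0, 256.2, 18.2, 39.7] 285.9 274.2 [0.362 0.109 0.   ]
wedge 0.78 [276.9, 253.0, 19.1, 42.6] 286.1 273.7 [0.364 0.108 0.   ]
oil 0.72 [241.1, 148.3, 26.3, 29.1] 252.3 164.9 [0.7   0.223 0.   ]
driver 0.63 [349.4, 264.0, 35.8, 2.8] 365.9 266.5 [ 0.389 -0.134  0.   ]
sockets 0.97 [280.1, 85.6, 80.6, 69.0] 321.0 119.6 [0.849 0.009 0.   ]
```

```bash
python3 -c "
import cv2,numpy as np
a=cv2.imread('pics/top0.png');b=cv2.imread('pics/scene0.png')
t=cv2.resize(a[180:300,270:490],None,fx=3.6,fy=3.6,interpolation=2)[:, :800]
cv2.imwrite('pics/c1.png',t)
cv2.imwrite('pics/c2.png',cv2.resize(b[90:240,210:410],None,fx=4,fy=4,interpolation=2))"
```

```text
(no output)
```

View pics/top0.png

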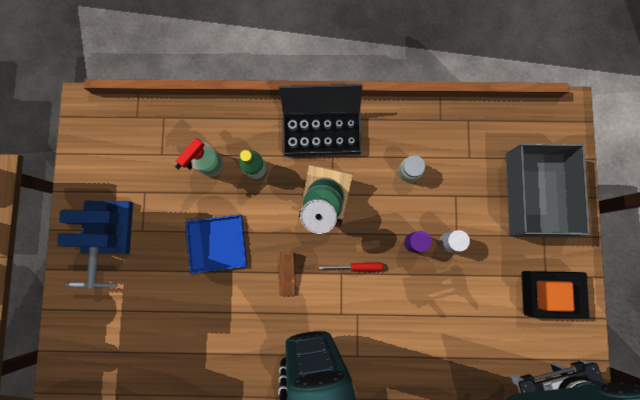

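View pics/c2.png

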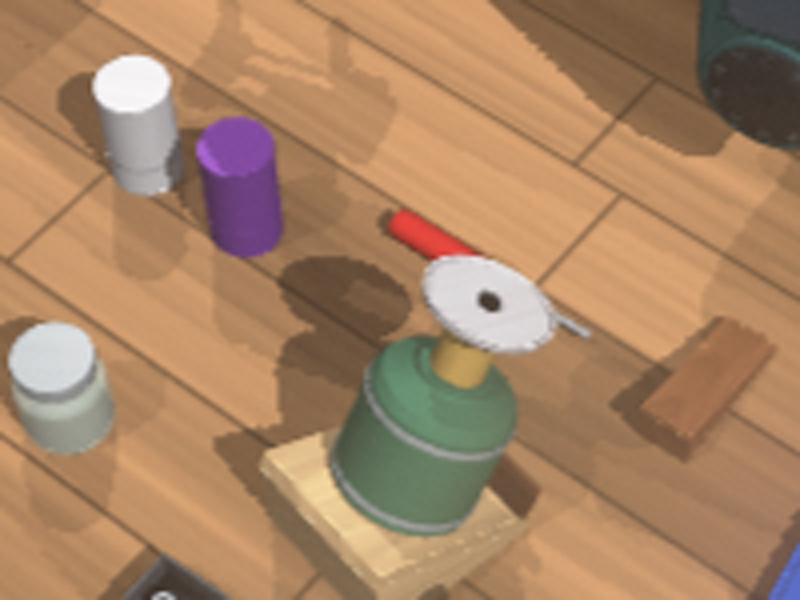

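The silver cup (top 456,241; scene 244,121) and the purple cylinder (top 419,241; scene 269,136) are the two candidates. The silver one is plain aluminium, as described, and the crop confirms it. The pan's nozzle is at top (319,216), scene (332,165). Next I'll fit the poses from the silhouettes.

```bash
cat > fit.py <<'E'
from h import *
from scipy.optimize import minimize
S={c:snapshot(c) for c in("scene","top")}
U=4
def circ(C,ax,r,n=48):
    a=np.cross(ax,[0.3,1,0.2]);a/=np.linalg.norm(a);b=np.cross(ax,a);t=np.linspace(0,2*np.pi,n,endpoint=False)[:,None]
    return C+r*(np.cos(t)*a+np.sin(t)*b)
def mask(s,parts):
    m=np.zeros((400,640),np.uint8);m=cv2.resize(m,None,fx=U,fy=U)
    for P in parts:
        q=((proj(s,P)+.5)*U*16).round().astype(np.int32)
        cv2.fillConvexPoly(m,cv2.convexHull(q.reshape(-1,1,2)),255,shift=4)
    return cv2.resize(m,(640,400),interpolation=cv2.INTER_AREA)/255.
def fit(model,x0,step,T):
    def cost(x):
        return sum(abs(mask(S[c],model(x))-T[c]).sum()/T[c].sum() for c in T)
    best=None
    for k in range(3):
        sim=np.array([x0]+[np.array(x0)+np.eye(len(x0))[i]*step[i] for i in range(len(x0))])
        r=minimize(cost,x0,method="Nelder-Mead",options=dict(initial_simplex=sim,xatol=1e-5,fatol=1e-5,maxiter=600));x0=r.x
    return r.x,r.fun
Z=np.array([0,0,1.])
def cup(x):C=np.array([x[0],x[1],0]);return [np.vstack([circ(C,Z,.03),circ(C+.105*Z,Z,.03)])]
def reg(n,c,near=None):
    rs=spotter.trace(n,S[c])
    if near is not None: rs=[r for r in rs if abs(r["box"][0]+r["box"][2]/2-near)<12]
    return rs[0]["region"].astype(float)
T={"scene":reg("cup","scene",243),"top":reg("cup","top",455)}
print("cup",fit(cup,[.44,-.41],[.02,.02],T))
T={"scene":reg("cup","scene",269),"top":reg("cup","top",418)}
print("purple",fit(cup,[.44,-.3],[.02,.02],T))
def axis(y):return R.from_euler("zy",[y,-np.radians(28)]).apply(Z)
P={c:reg("pan",c) for c in S};B={c:np.maximum(reg("pump_can",c),P[c]) for c in S}
def pan(x):
    a=axis(x[3]);C=x[:3];return [np.vstack([circ(C,a,.046),circ(C+.004*a,a,.046)])]
xp,f=fit(pan,[.45,0,.2,0],[.03,.03,.03,.3],P);print("pan face",xp,f)
def can(x):
    a=axis(x[3]);C=x[:3];d,h,k,r=x[4:8];O=C-d*a
    return pan(x)+[np.vstack([circ(O,a,.055),circ(O+h*a,a,.055)]),np.vstack([circ(O+h*a,a,.055),circ(O+(h+k)*a,a,r)]),np.vstack([circ(O,a,.014),circ(C,a,.014)])]
x,f=fit(can,list(xp)+[.16,.08,.02,.03],[.01,.01,.01,.2,.01,.01,.01,.01],B);print("can",x.round(4),f,"base",x[:3]-x[4]*axis(x[3]))
def box(x):
    q=R.from_euler("z",x[2]);c=np.array([[sx*.08,sy*.085,z] for sx in(-1,1) for sy in(-1,1) for z in(0,.018)])
    return [q.apply(c)+[x[0],x[1],0]]
print("tray",fit(box,[.44,.32,0],[.02,.02,.1],{c:reg("tray",c) for c in S}))
o=[]
for c in S:
    im=S[c]["img"].copy()
    for p in [cup([.44,-.41])][:0]+can(x):
        q=proj(S[c],p).round().astype(int);cv2.polylines(im,[cv2.convexHull(q.reshape(-1,1,2).astype(np.int32))],True,(0,0,255),1)
    u,v=proj(S[c],x[:3])[0].astype(int);o.append(cv2.resize(im[v-50:v+60,u-60:u+60],None,fx=3.3,fy=3.3,interpolation=2))
cv2.imwrite("pics/fit.png",np.hstack(o)[:, :800])
E
python3 fit.py
```

```text
cup (array([ 0.46894475, -0.38637687]), np.float64(0.19251699482250167))
purple (array([ 0.46540299, -0.2783922 ]), np.float64(0.21251045264156532))
pan face [ 0.52212624  0.00987924  0.20136093 -0.2906751 ] 0.29568184616015925
can [ 0.5215 -0.0019  0.2048 -0.1634  0.1676  0.0819  0.033   0.029 ] 0.2740575249707726 base [ 0.60020397 -0.00185007  0.05677065]Traceback (most recent call last):
  File "fit.py", line 44, in <module>
    print("tray",fit(box,[.44,.32,0],[.02,.02,.1],{c:reg("tray",c) for c in S}))
                                                     ~~~^^^^^^^^^^
  File "fit.py", line 27, in reg
    return rs[0]["region"].astype(float)
           ~~^^^
IndexError: list index out of range
```

```bash
sed -i 's/from_euler("zy"/from_euler("ZY"/; s/^    rs=spotter.trace(n,S\[c\])/    rs=[]\n    for _ in range(4): rs=rs or spotter.trace(n,S[c])/' fit.py
python3 - <<'E'
s=open('fit.py').read()
s=s.replace('print("cup",fit(','xc=fit(').replace('[.02,.02],T))\nT={"scene":reg("cup","scene",269)','[.02,.02],T);print("cup",xc)\nT={"scene":reg("cup","scene",269)')
s=s.replace('print("tray",fit(','xt=fit(').replace('for c in S}))\no=[]','for c in S});print("tray",xt)\no=[]')
i=s.index('o=[]\n')
s=s[:i]+'''
def show(x,parts,k):
    o=[]
    for c in S:
        u,v=proj(S[c],x)[0].astype(int);F=5;x0,y0=max(u-40,0),max(v-30,0)
        im=cv2.resize(S[c]["img"][y0:y0+60,x0:x0+80],None,fx=F,fy=F,interpolation=2)
        for p in parts:
            q=((proj(S[c],p)+.5-[x0,y0])*F).round().astype(np.int32);cv2.polylines(im,[cv2.convexHull(q.reshape(-1,1,2))],True,(0,0,255),1)
        o.append(im)
    return np.hstack(o)
cv2.imwrite("pics/fit.png",np.vstack([show(x[:3],can(x),0),show([*xc[0],.05],cup(xc[0]),1)]))
'''
open('fit.py','w').write(s)
E
python3 fit.py
```

```text
cup (array([ 0.46888456, -0.3862225 ]), np.float64(0.25525770410984344))
purple (array([ 0.4653697, -0.280368 ]), np.float64(0.23891089699913226))
pan face [ 0.52189453  0.00715821  0.20015253 -0.3264972 ] 0.15193299735523455
can [ 0.5222  0.0083  0.2063 -0.2095  0.1685  0.0881  0.033   0.026 ] 0.13476386535724263 base [ 0.59956314 -0.00812556  0.05759305]
tray (array([0.45403541, 0.3240015 , 0.13147802]), np.float64(0.10147114149875816))
```

View pics/fit.png

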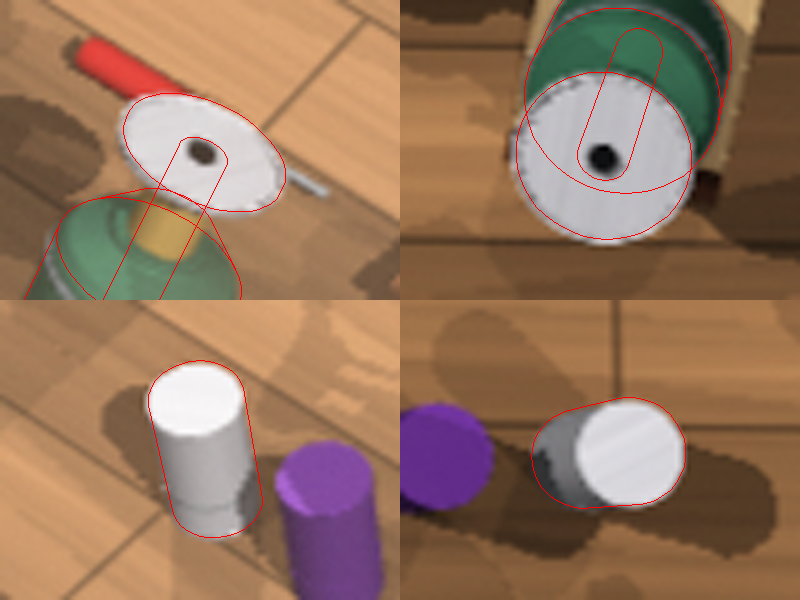

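```bash
cat >> h.py <<'E'
def go(pos,Rt):
    o=robot.get_obs();Rc=R.from_euler("xyz",o["ee_rot"])
    print("cur",np.round(o["tool_pos"],4),np.round(o["ee_rot"],3),"w",round(float(o["width"]),4),"->",np.round(Rc.inv().apply(np.array(pos)-o["tool_pos"]),4).tolist(),np.round((Rc.inv()*Rt).as_rotvec(degrees=True),2).tolist())
def down(yaw):return R.from_euler("xyz",[np.pi,0,yaw])
E
python3 -c "
from h import *
go([.469,-.386,.215],down(-.2));go([.469,-.386,.057],down(-.2))"
```

```text
cur [ 0.1402 -0.5318  0.2165] [3.142 0.    0.258] w 0.094 -> [0.3551, -0.0572, 0.0015] [0.0, 0.0, 26.23]
cur [ 0.1402 -0.5318  0.2165] [3.142 0.    0.258] w 0.094 -> [0.3551, -0.0572, 0.1595] [0.0, 0.0, 26.23]
```

Emit:
servo_tool(commands=[0.12,-0.019,0.0,0,0,9,0.094,0.24,-0.038,0.0,0,0,18,0.094,0.355,-0.057,0.0,0,0,26.2,0.094,0.355,-0.057,0.0,0,0,26.2,0.094,0.355,-0.057,0.0,0,0,26.2,0.094,0.355,-0.057,0.0,0,0,26.2,0.094,0.355,-0.057,0.0,0,0,26.2,0.094,0.355,-0.057,0.0,0,0,26.2,0.094,0.355,-0.057,0.0,0,0,26.2,0.094,0.355,-0.057,0.0,0,0,26.2,0.094])

```text
time: 3.55
tool_pos: [0.4679, -0.3871, 0.2168]
ee_rot: [3.141, -0.0, -0.202]
wrist_force: [0.2, 0.2, -0.2]
width: 0.0938
finger_force: 0.0
```

```bash
python3 -c "
from h import *
go([.469,-.386,.057],down(-.2))
s=snapshot('wrist');cv2.imwrite('pics/w1.png',s['img']);print(np.round(s['hand_eye'],3).tolist())
o=robot.get_obs();T=np.eye(4);T[:3,:3]=R.from_euler('xyz',o['ee_rot']).as_matrix();T[:3,3]=o['tool_pos'];s['extrinsics']=T@np.array(s['hand_eye'])
for r in spotter.trace('cup',s)[:3]:
  ys,xs=np.nonzero(r['region']);print(r['conf'],np.round(r['box']),onz(s,(xs.mean(),ys.mean()),.105))
print(proj(s,[[.469,-.386,.105],[.469,-.386,0.0]]))
"
```

```text
cur [ 0.4679 -0.3871  0.2168] [ 3.141 -0.    -0.202] w 0.0938 -> [0.0009, -0.0013, 0.1598] [0.02, -0.01, -0.09]
[[-0.0, -0.967, -0.255, 0.074], [1.0, -0.0, 0.0, -0.0], [-0.0, -0.255, 0.967, -0.167], [0.0, 0.0, 0.0, 1.0]]
0.58 [178. 181.  82.  70.] [ 0.47846424 -0.29204829  0.105     ]
0.56 [284. 162.  65.  68.] [ 0.47529313 -0.3868705   0.105     ]
0.24 [100.   0. 107.  52.] [ 0.64672349 -0.29293082  0.105     ]
[[316.86652737 202.44333163]
 [317.06736556 181.7183091 ]]
```

View pics/w1.png

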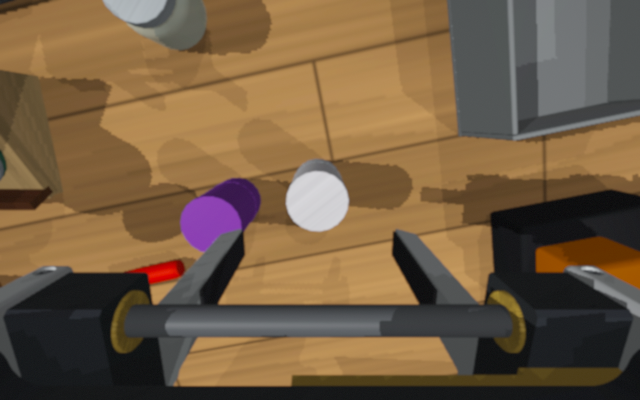

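The wrist view shows the silver cup's top at (317,200), within about 3 px of the predicted position. The purple one, at (212,222), is clear of the left finger. I'll descend and grasp.

Emit:
servo_tool(commands=[0.001,-0.001,0.05,0,0,0,0.094,0.001,-0.001,0.1,0,0,0,0.094,0.001,-0.001,0.14,0,0,0,0.094,0.001,-0.001,0.16,0,0,0,0.094,0.001,-0.001,0.16,0,0,0,0.094,0.001,-0.001,0.16,0,0,0,0.05,0.001,-0.001,0.16,0,0,0,0.05,0.001,-0.001,0.16,0,0,0,0.05,0.001,-0.001,0.16,0,0,0,0.05,0.001,-0.001,0.16,0,0,0,0.05])

```text
time: 4.9
tool_pos: [0.4704, -0.3859, 0.0573]
ee_rot: [3.141, -0.001, -0.199]
wrist_force: [-0.6, -0.6, 2.1]
width: 0.0593
finger_force: 29.9
```

Emit:
servo_tool(commands=[0,0,-0.03,0,0,0,0.05,0,0,-0.09,0,0,0,0.05,0,0,-0.15,0,0,0,0.05,0,0,-0.21,0,0,0,0.05,0,0,-0.26,0,0,0,0.05,0,0,-0.28,0,0,0,0.05,0,0,-0.28,0,0,0,0.05,0,0,-0.28,0,0,0,0.05])

```text
time: 5.9
tool_pos: [0.4699, -0.3851, 0.3342]
ee_rot: [-3.14, 0.003, -0.199]
wrist_force: [-0.9, -0.1, -2.1]
width: 0.0593
finger_force: 29.9
```

```bash
python3 -c "
from h import *
s=snapshot('wrist');cv2.imwrite('pics/w2.png',s['img']);s['extrinsics']=np.array(s['hand_eye'])
for r in spotter.trace('cup',s)[:3]:
  print(r['conf'],np.round(r['box']))
t=np.linspace(0,6.28,60)
im=s['img'].copy()
for z,c in((.0573-.105,(0,0,255)),(.0573,(0,255,0))):
  P=np.c_[.03*np.cos(t),.03*np.sin(t),0*t+z];q=proj(s,P).round().astype(np.int32);cv2.polylines(im,[q.reshape(-1,1,2)],True,c,1)
  print(proj(s,[[0,0,z],[.03,0,z],[-.03,0,z]]).round(1).tolist())
cv2.imwrite('pics/w2.png',im[100:400,150:500])
a=R.from_euler('ZY',[-.2,-np.radians(28)]).apply([0,0,1]);C=np.array([.5222,.0083,.2063]);Rt=down(-.2)*R.from_euler('y',28,degrees=True)
print(a,Rt.apply([0,0,1]))
go(C+(.04+.0573)*a,R.from_matrix(Rt.as_matrix()));go([.53,.0,.36],down(-.2))
"
```

```text
0.96 [254. 186. 131. 168.]
0.7 [220. 168.  55.  50.]
[[318.5, 295.6], [318.6, 232.1], [318.5, 352.2]]
[[318.2, 221.2], [318.2, 183.4], [318.2, 256.5]]
[-0.46011339  0.0932696   0.88294759] [ 0.46011339 -0.0932696  -0.88294759]
cur [ 0.4698 -0.385   0.3338] [-3.139  0.004 -0.199] w 0.0594 -> [-0.0721, -0.3959, 0.0429] [-0.14, 28.22, -0.01]
cur [ 0.4698 -0.385   0.3338] [-3.139  0.004 -0.199] w 0.0594 -> [-0.0174, -0.3894, -0.0252] [-0.14, 0.22, 0.03]
```

View pics/w2.png

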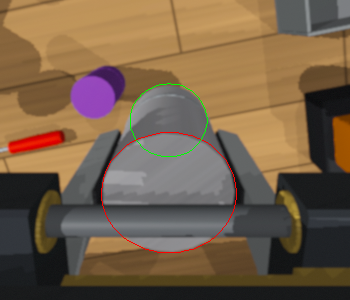

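The red (cup top) and green (rim) predictions overlay the held cup exactly, so it is centred and square in the grip. Now I'll move to the standoff, 40 mm above the pan along its axis.

Emit:
servo_tool(commands=[-0.02,-0.06,0,0,4,0,0.05,-0.03,-0.12,0,0,9,0,0.05,-0.04,-0.18,0,0,14,0,0.05,-0.05,-0.24,0,0,19,0,0.05,-0.06,-0.3,0,0,24,0,0.05,-0.07,-0.36,0,0,28.2,0,0.05,-0.072,-0.396,0.01,-0.1,28.2,0,0.05,-0.072,-0.396,0.03,-0.1,28.2,0,0.05,-0.072,-0.396,0.043,-0.1,28.2,0,0.05,-0.072,-0.396,0.043,-0.1,28.2,0,0.05])

```text
time: 7.25
tool_pos: [0.4772, 0.0166, 0.2908]
ee_rot: [3.139, -0.488, -0.199]
wrist_force: [0.1, 0.7, -1.2]
width: 0.059
finger_force: 29.9
```

```bash
cat > v.py <<'E'
from h import *
a=R.from_euler('ZY',[-.2,-np.radians(28)]).apply([0,0,1]);C=np.array([.5222,.0083,.2063]);Rt=down(-.2)*R.from_euler('y',28,degrees=True)
go(C+(.04+.0573)*a,Rt)
o=robot.get_obs();print(o["wrist_force"],o["wrist_torque"],"along z",R.from_euler("xyz",o["ee_rot"]).inv().apply(o["wrist_force"]))
s=snapshot('wrist');s['extrinsics']=np.array(s['hand_eye']);im=s['img'].copy()
t=np.linspace(0,6.28,60)
for z,r,c in((.0573-.105,.03,(0,0,255)),(.0573,.03,(0,255,0)),(.0573+.036,.046,(255,0,0))):
  P=np.c_[r*np.cos(t),r*np.sin(t),0*t+z];cv2.polylines(im,[proj(s,P).round().astype(np.int32).reshape(-1,1,2)],True,c,1)
b=snapshot('scene');u,v=proj(b,C+.04*a)[0].astype(int)
cv2.imwrite('pics/w3.png',np.hstack([im[60:400,150:500],cv2.resize(b['img'][v-40:v+45,u-50:u+50],(400,340),interpolation=2)]))
E
python3 v.py
```

```text
cur [0.4772 0.0166 0.2908] [ 3.139 -0.488 -0.199] w 0.059 -> [0.0007, -0.0008, -0.0012] [0.15, 0.05, 0.03]
[ 0.08116719  0.66883028 -1.24843277] [0.06098882 0.29270276 0.01476341] along z [-0.63196883 -0.67472789  1.07604094]
```

View pics/w3.png

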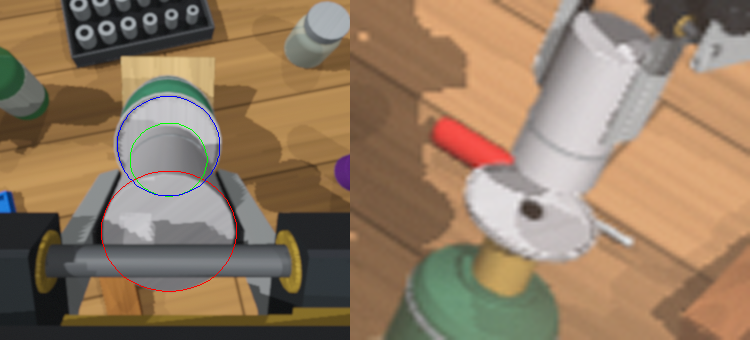

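The wrist view shows the pan coinciding with the predicted blue circle, and the rim, in green, is central over it. The scene view shows the cup square above the pan. Now I'll feel downward.

Emit:
servo_tool(commands=[0.0005,-0.001,0.01,0,0,0,0.05,0.0005,-0.001,0.02,0,0,0,0.05,0.0005,-0.001,0.03,0,0,0,0.05,0.0005,-0.001,0.034,0,0,0,0.05,0.0005,-0.001,0.034,0,0,0,0.05])

```text
time: 7.98
tool_pos: [0.4944, 0.0146, 0.2631]
ee_rot: [3.139, -0.491, -0.199]
wrist_force: [0.2, -0.1, -0.7]
width: 0.0592
finger_force: 29.9
```

Emit:
servo_tool(commands=[0,0,0.002,0,0,0,0.05,0,0,0.002,0,0,0,0.05])

```text
time: 8.22
tool_pos: [0.4954, 0.0145, 0.2622]
ee_rot: [3.14, -0.493, -0.199]
wrist_force: [-0.7, 0.8, -1.3]
width: 0.0592
finger_force: 29.9
```

Emit:
servo_tool(commands=[0,0,0.002,0,0,0,0.05,0,0,0.002,0,0,0,0.05])

```text
time: 8.48
tool_pos: [0.4962, 0.0143, 0.2601]
ee_rot: [3.14, -0.492, -0.199]
wrist_force: [-0.4, -0.6, -1.0]
width: 0.0592
finger_force: 29.9
```

Emit:
servo_tool(commands=[0,0,0.002,0,0,0,0.05,0,0,0.002,0,0,0,0.05])

```text
time: 8.72
tool_pos: [0.4973, 0.0141, 0.2589]
ee_rot: [3.14, -0.493, -0.199]
wrist_force: [-1.3, 0.1, -0.1]
width: 0.0594
finger_force: 29.8
```

Emit:
servo_tool(commands=[0,0,0.002,0,0,0,0.05,0,0,0.002,0,0,0,0.05])

```text
time: 8.98
tool_pos: [0.4982, 0.0139, 0.257]
ee_rot: [3.14, -0.493, -0.199]
wrist_force: [-1.8, 0.2, 1.2]
width: 0.0593
finger_force: 29.8
```

Emit:
servo_tool(commands=[0,0,0.002,0,0,0,0.05,0,0,0.002,0,0,0,0.05])

```text
time: 9.22
tool_pos: [0.4992, 0.0137, 0.2551]
ee_rot: [3.14, -0.493, -0.199]
wrist_force: [-1.9, 0.6, 2.4]
width: 0.0594
finger_force: 29.8
```

Emit:
servo_tool(commands=[0,0,0.004,0,0,0,0.05,0,0,0.004,0,0,0,0.05])

```text
time: 9.48
tool_pos: [0.5011, 0.0133, 0.2515]
ee_rot: [3.14, -0.493, -0.199]
wrist_force: [-3.0, 0.1, 3.4]
width: 0.0589
finger_force: 29.8
```

```bash
cat > f.py <<'E'
from h import *
a=R.from_euler('ZY',[-.2,-np.radians(28)]).apply([0,0,1]);C=np.array([.5222,.0083,.2063])
o=robot.get_obs();d=o["tool_pos"]-C;print("rim above est face mm",(d@a-.0573)*1e3,"lateral",(d-(d@a)*a)*1e3,"push N",o["wrist_force"]@a+1.08,o["wrist_torque"],o["time"])
E
python3 f.py
```

```text
rim above est face mm -7.2472658517252 lateral [1.92438463 0.3214191  0.96886441] push N 5.4608364253171295 [0.20105708 0.41736271 0.00466022] 9.475
```

Emit:
servo_tool(commands=[0,0,0.004,0,0,0,0.05,0,0,0.008,0,0,0,0.05,0,0,0.01,0,0,0,0.05,0,0,0.01,0,0,0,0.05])

```text
time: 9.98
tool_pos: [0.5057, 0.0123, 0.243]
ee_rot: [3.14, -0.493, -0.199]
wrist_force: [-4.9, 0.8, 5.6]
width: 0.0593
finger_force: 29.8
```

```bash
python3 f.py
```

```text
rim above est face mm -16.92483265307835 lateral [2.0461539  0.2540066  1.03944075] push N 8.304794248079444 [0.18010768 0.63694331 0.06846166] 9.975
```

Emit:
servo_tool(commands=[0,0,0.0015,0,0,0,0.05,0,0,0.0015,0,0,0,0.05])

```text
time: 10.22
tool_pos: [0.5063, 0.0122, 0.2418]
ee_rot: [3.14, -0.493, -0.199]
wrist_force: [-5.8, 0.9, 6.3]
width: 0.0596
finger_force: 29.8
```

```bash
python3 f.py
```

```text
rim above est face mm -18.26616891324334 lateral [2.07140501 0.25238368 1.05277081] push N 9.43003870195385 [ 0.21740449  0.71337843 -0.00951621] 10.225
```

Emit:
servo_tool(commands=[0,0,0.001,0,0,0,0.05,0,0,0.001,0,0,0,0.05])

```text
time: 10.48
tool_pos: [0.5066, 0.0121, 0.2412]
ee_rot: [3.14, -0.493, -0.199]
wrist_force: [-6.6, 0.4, 7.8]
width: 0.0589
finger_force: 29.8
```

Emit:
servo_tool(commands=[0,0,0.001,0,0,0,0.05,0,0,0.001,0,0,0,0.05])

```text
time: 10.72
tool_pos: [0.5068, 0.0121, 0.2412]
ee_rot: [3.14, -0.493, -0.199]
wrist_force: [-10.2, 1.3, 11.2]
width: 0.0594
finger_force: 29.7
```

```bash
python3 f.py
```

```text
rim above est face mm -19.02025831679528 lateral [2.20280408 0.18844437 1.12799845] push N 15.80806779754116 [ 0.25155886  1.23843388 -0.03331617] 10.725
```

Bottomed: the position stalls and the force jumps to about 16 N. I'll hold, then raise the cup clear.

Emit:
servo_tool(commands=[0,0,0,0,0,0,0.05,0,0,0,0,0,0,0.05,0,0,0,0,0,0,0.05,0,0,0,0,0,0,0.05,0,0,-0.008,0,0,0,0.05,0,0,-0.018,0,0,0,0.05,0,0,-0.028,0,0,0,0.05,0,0,-0.036,0,0,0,0.05,0,0,-0.036,0,0,0,0.05,0,0,-0.036,0,0,0,0.05])

```text
time: 11.98
tool_pos: [0.4903, 0.0154, 0.2703]
ee_rot: [3.139, -0.491, -0.199]
wrist_force: [0.5, 0.3, -0.7]
width: 0.0591
finger_force: 29.9
```

```bash
python3 f.py; sed -i 's/w3.png/w4.png/' v.py; python3 v.py
```

```text
rim above est face mm 14.604797837593726 lateral [1.14864873 0.41448865 0.55478884] push N 0.2616082100492365 [ 0.11398432  0.3084903  -0.03256144] 11.975
cur [0.4903 0.0154 0.2703] [ 3.139 -0.491 -0.199] w 0.0591 -> [-0.0011, 0.0007, -0.0254] [0.1, -0.12, 0.06]
[ 0.5170673   0.30063404 -0.68919404] [ 0.11398432  0.3084903  -0.03256144] along z [ 0.06979412 -0.39874178  0.81783961]
```

View pics/w4.png

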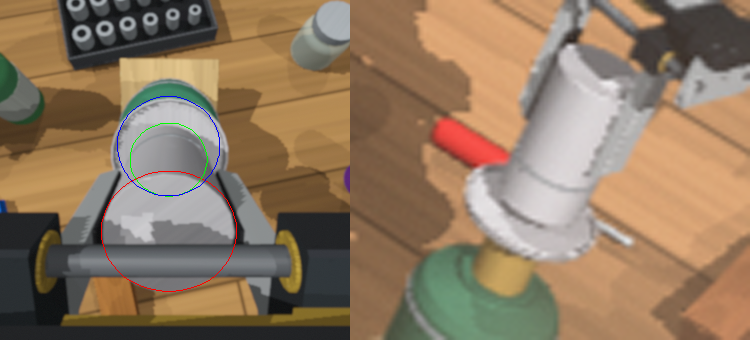

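The pan is up and the cup hasn't slipped, as the overlays still match. Now the second stroke to the same depth.

Emit:
servo_tool(commands=[0,0,0.01,0,0,0,0.05,0,0,0.018,0,0,0,0.05,0,0,0.025,0,0,0,0.05,0,0,0.03,0,0,0,0.05,0,0,0.033,0,0,0,0.05,0,0,0.0345,0,0,0,0.05,0,0,0.0355,0,0,0,0.05,0,0,0.036,0,0,0,0.05,0,0,0.036,0,0,0,0.05])

```text
time: 13.2
tool_pos: [0.5065, 0.0121, 0.2411]
ee_rot: [3.14, -0.492, -0.199]
wrist_force: [-11.3, 0.8, 7.9]
width: 0.0592
finger_force: 29.7
```

```bash
python3 f.py
```

```text
rim above est face mm -19.005596156659887 lateral [1.87429956 0.26527197 0.94869561] push N 13.339988626666688 [ 0.31129565  1.41232425 -0.03594607] 13.2
```

Emit:
servo_tool(commands=[0,0,0.0005,0,0,0,0.05,0,0,0.0005,0,0,0,0.05,0,0,0.0005,0,0,0,0.05,0,0,0.0005,0,0,0,0.05,0,0,-0.008,0,0,0,0.05,0,0,-0.018,0,0,0,0.05,0,0,-0.04,0,0,0,0.05,0,0,-0.08,0,0,0,0.05,0,0,-0.12,0,0,0,0.05,0,0,-0.12,0,0,0,0.05])

```text
time: 14.45
tool_pos: [0.4525, 0.0236, 0.349]
ee_rot: [3.141, -0.5, -0.199]
wrist_force: [0.5, 0.1, -0.0]
width: 0.0591
finger_force: 29.9
```

```bash
python3 -c "
from h import *
go([.453,.32,.33],down(0.1));go([.453,.32,.13],down(0.1));go([.453,.32,.0623],down(0.1))"
```

```text
cur [0.4525 0.0236 0.349 ] [ 3.141 -0.5   -0.199] w 0.0591 -> [-0.0601, -0.2906, -0.0113] [4.31, -28.42, -16.78]
cur [0.4525 0.0236 0.349 ] [ 3.141 -0.5   -0.199] w 0.0591 -> [-0.156, -0.2907, 0.1642] [4.31, -28.42, -16.78]
cur [0.4525 0.0236 0.349 ] [ 3.141 -0.5   -0.199] w 0.0591 -> [-0.1884, -0.2907, 0.2237] [4.31, -28.42, -16.78]
```

Emit:
servo_tool(commands=[-0.012,-0.058,-0.002,0.9,-5.7,-3.4,0.05,-0.024,-0.116,-0.004,1.7,-11.4,-6.7,0.05,-0.036,-0.174,-0.007,2.6,-17,-10,0.05,-0.048,-0.232,-0.009,3.4,-22.7,-13.4,0.05,-0.06,-0.291,-0.011,4.3,-28.4,-16.8,0.05,-0.06,-0.291,-0.011,4.3,-28.4,-16.8,0.05,-0.11,-0.291,0.08,4.3,-28.4,-16.8,0.05,-0.156,-0.291,0.164,4.3,-28.4,-16.8,0.05,-0.156,-0.291,0.164,4.3,-28.4,-16.8,0.05,-0.156,-0.291,0.164,4.3,-28.4,-16.8,0.05])

```text
time: 15.7
tool_pos: [0.4466, 0.3169, 0.1195]
ee_rot: [3.136, 0.019, 0.098]
wrist_force: [-0.3, -0.1, -1.2]
width: 0.0596
finger_force: 29.9
```

```bash
python3 -c "
from h import *
go([.453,.32,.0723],down(0.1))
o=robot.get_obs();print(o['joint_positions'],o['wrist_force'])
b=snapshot('top');w=snapshot('wrist')
cv2.imwrite('pics/w5.png',np.hstack([cv2.resize(b['img'][170:300,140:300],(400,325),interpolation=2),cv2.resize(w['img'],(400,250))[:,:,:] if 0 else cv2.resize(w['img'],(400,325))]))"
```

```text
cur [0.4466 0.3169 0.1195] [3.136 0.019 0.098] w 0.0596 -> [0.0076, -0.0027, 0.0471] [0.29, 1.08, -0.09]
[0.51173772 0.13498903 1.51194521 0.00289801 1.51393556 1.9838917 ] [-0.31907414 -0.10638492 -1.2055956 ]
```

View pics/w5.png

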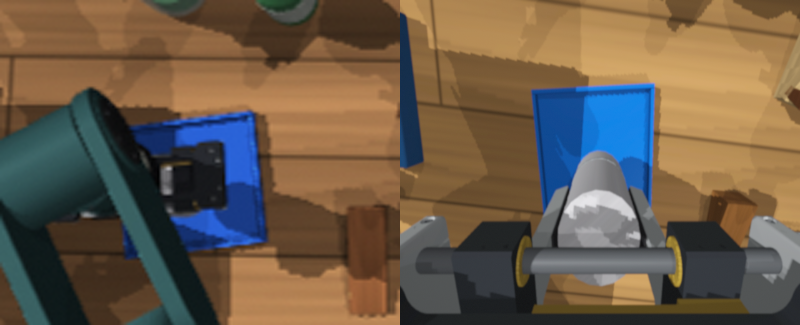

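Both views show the cup inside the tray walls. I'll lower it to about 10 mm above the floor and settle.

Emit:
servo_tool(commands=[0.003,-0.001,0.02,0.1,0.5,0,0.05,0.007,-0.0025,0.035,0.2,0.8,0,0.05,0.007,-0.0025,0.043,0.2,0.8,0,0.05,0.007,-0.0025,0.043,0.2,0.8,0,0.05,0.007,-0.0025,0.043,0.2,0.8,0,0.05])

```text
time: 16.42
tool_pos: [0.4574, 0.3236, 0.0843]
ee_rot: [-3.137, -0.008, 0.1]
wrist_force: [0.2, 0.0, -1.7]
width: 0.0591
finger_force: 29.9
```

```bash
python3 -c "
from h import *
go([.453,.32,.0623],down(0.1))
o=robot.get_obs();print(o['wrist_force'])"
```

```text
cur [0.4574 0.3236 0.0843] [-3.137 -0.008  0.1  ] w 0.0591 -> [-0.0049, 0.0033, 0.022] [-0.27, -0.45, -0.02]
[ 0.20193389  0.04397534 -1.66870789]
```

Emit:
servo_tool(commands=[-0.002,0.002,0.008,-0.25,-0.45,0,0.05,-0.002,0.002,0.014,-0.25,-0.45,0,0.05,-0.002,0.002,0.018,-0.25,-0.45,0,0.05,-0.002,0.002,0.018,-0.25,-0.45,0,0.05])

```text
time: 16.92
tool_pos: [0.4548, 0.3211, 0.0647]
ee_rot: [3.141, 0.002, 0.1]
wrist_force: [-0.6, 0.2, -1.4]
width: 0.0596
finger_force: 29.9
```

Emit:
servo_tool(commands=[0,0,0.002,0,0,0,0.05,0,0,0.002,0,0,0,0.05])

```text
time: 17.18
tool_pos: [0.4552, 0.3213, 0.0634]
ee_rot: [3.141, 0.001, 0.1]
wrist_force: [0.3, 0.3, -0.9]
width: 0.059
finger_force: 29.9
```

Emit:
servo_tool(commands=[0,0,0.0015,0,0,0,0.05,0,0,0.0015,0,0,0,0.05,0,0,0.0015,0,0,0,0.05])

```text
time: 17.55
tool_pos: [0.4554, 0.3214, 0.0622]
ee_rot: [-3.141, 0.001, 0.1]
wrist_force: [0.2, -0.0, -0.5]
width: 0.059
finger_force: 29.9
```

Emit:
servo_tool(commands=[0,0,0.001,0,0,0,0.05,0,0,0.001,0,0,0,0.05,0,0,0.001,0,0,0,0.05])

```text
time: 17.92
tool_pos: [0.4555, 0.3214, 0.0622]
ee_rot: [-3.141, 0.0, 0.1]
wrist_force: [-1.3, -1.9, 4.0]
width: 0.0591
finger_force: 29.8
```

The cup is on the floor: about 5 N upward and z has stalled at 0.0622. I'll release and retreat straight up.

Emit:
servo_tool(commands=[0,0,0,0,0,0,0.094,0,0,0,0,0,0,0.094,0,0,0,0,0,0,0.094,0,0,0,0,0,0,0.094,0,0,-0.03,0,0,0,0.094,0,0,-0.08,0,0,0,0.094,0,0,-0.14,0,0,0,0.094,0,0,-0.2,0,0,0,0.094,0,0,-0.2,0,0,0,0.094,0,0,-0.2,0,0,0,0.094])

```text
time: 19.18
tool_pos: [0.4553, 0.3212, 0.2603]
ee_rot: [3.141, 0.002, 0.1]
wrist_force: [0.9, -1.0, -1.4]
width: 0.0942
finger_force: 0.0
```

```bash
python3 -c "
from h import *
w=snapshot('wrist');b=snapshot('scene')
cv2.imwrite('pics/w6.png',np.hstack([cv2.resize(w['img'],(400,250)),cv2.resize(b['img'][100:300,210:530],(400,250))]))"
```

```text
(no output)
```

View pics/w6.png

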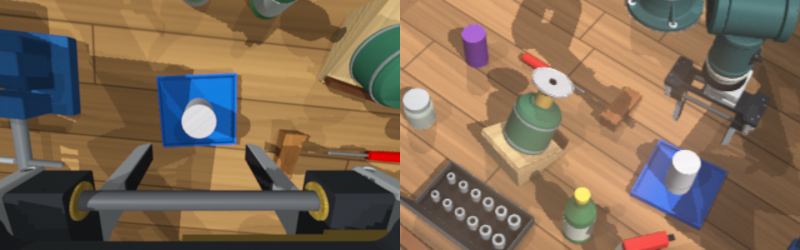

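The cup stands upright in the middle of the tray (wrist view 198,118), the pan is up, and the bystanders stand where they were. Handing in.

```bash
python3 -c "
from bench import close_job
print(close_job())"
```

```text
the job is handed in; nothing more can be done
None
```

I pressed the cup onto the pan for two full strokes (about 16 N and 13 N at the stop, limit 40 N), set it mouth down in the blue tray, released it and handed the job in at about 19 s of 64 s; the hand-in returned no verdict.

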